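Wind a screw jack to its locking height and pin it

TASK

Fit the loose crank on the flat-sided tang of the blue screw jack and wind the spindle down whole turns until its cross hole lines up with the holes in the two blue cheeks. Lift the crank off and stand it upright on the desk, clear of the jack. Then push the red-gripped lock pin, from either side, fully home through both cheeks and the spindle, let go, and do not disturb the other things on the desk.

Things in the scene. Friction and masses are not known exactly. Their poses are not given: they have to be found in the camera images.
- jack: fixed blue screw jack. Origin: centre of its underside, z up. Steel foot 100 x 96 x 10 mm (x, y, z), nut block 56 x 64 mm up to z = 35, two cheeks 50 mm along x, 11 mm thick (y = 21 to 32 and -32 to -21 mm), tops at z = 73. A 14.5 mm hole runs through each cheek along y at x = 0, z = 62. The spindle stands between them on the z axis
- lock_bore (a point): point on the jack's z axis, 62 mm above the desk, midway between the two cheek holes; axes as the jack's (y is along the cheek holes)
- spindle (a joint): spindle angle, rad. 0: cross hole level and in line with the cheek holes. Positive = anticlockwise from above and higher (10 mm per turn); it starts 1.1 to 1.7 turns up: wind clockwise, down. Stops only at -3.1; half a turn off, the hole is 5 mm too high or low and the pin cannot enter. Friction (0.1 N m) holds it where left
- spindle_top (a point): on the spindle's axis, on the upper face of its square eye, where the crank seats; turns and rises with it; 76 mm above the desk at angle 0 (axes then as the jack's). The eye is a 28 mm cube; its 16 mm cross hole runs along y, 14 mm below this point. On it stands a brass tang: 24 mm along x, 12 mm along y, 24 mm high, the top 5 mm tapered as a lead-in
- crank: loose dark steel crank, 0.26 kg, standing on its socket block. Origin: centre of the underside, x along the arm, z up. Block 46 x 34 x 42 mm with a 27 x 14 mm slot (long side along x) that drops over the tang either way round, 1 to 1.5 mm play (0.09 rad slack). Arm 20 mm wide, z = 42 to 52, to x = 79; counterweight 24 mm thick at x = -37. Grip the block across its 34 mm sides
- crank_knob (a point): centre of the crank's black knob, 72 mm above the crank's underside and 65 mm from its origin along x: upright cylinder 22 mm thick, 36 mm high (z = 52 to 88 mm), that spins freely on the arm, so it can be held and carried round with the hand's direction unchanged
- pin: loose lock pin, 0.13 kg, standing on its red grip. Origin at the centre of the grip's underside, x along the shaft toward the tip, z up. Grip block 40 x 22 x 62 mm (x, y, z); round steel shaft 10 mm thick, level, 30 mm above the underside, from the grip's face at x = 20 mm to the tapered tip at x = 102 mm
- pin_middle (a point): point on the pin's shaft axis, 32 mm from the grip's face: it coincides with lock_bore when the grip touches a cheek (pin fully home)
- multimeter: yellow and black multimeter, 142 x 72 x 44 mm, lying on the desk: leave alone
- cutters: red-handled side cutters, 133 x 55 x 12 mm, lying on the desk: leave alone
- spool: blue solder spool, 84 x 64 x 34 mm: leave alone
- driver: blue screwdriver, 148 x 13 x 13 mm, lying on the desk: leave alone

How it is judged:
On the way, in this order (a step that is already met when the one before it is completed fails the run):
1. the crank is seated on the spindle's tang, within 6 mm of the shoulder (distance between crank and spindle_top below 0.006 m and angle between crank's own z axis and vertical below 0.15 rad), for 0.2 s.
2. with the crank on it, the spindle has been wound to the lock position (joint within 0.2 rad of 0) (value of joint spindle between -0.2 and 0.2 rad and distance between crank and spindle_top below 0.015 m), for 0.2 s.
3. the crank is off the jack and stands upright on the desk, more than 100 mm from the jack's axis (horizontal distance between crank and jack above 0.1 m and height (world z) of crank below 0.012 m and angle between crank's own z axis and vertical below 0.15 rad and contact force between crank and the fingers below 0.1 N), for 0.2 s.
At the end, for the whole second after the job is handed in: pin through both cheeks and spindle, its middle within 8 mm of lock_bore and within 0.15 rad of the hole line, at rest; spindle within 0.25 rad of 0; crank upright (0.15 rad) and at rest on the desk (underside under 12 mm), over 100 mm from the jack axis (distance between pin_middle and lock_bore below 0.008 m and angle between the x axis of pin and the y axis of jack, either way round below 0.15 rad and linear speed of each of pin, crank below 0.02 m/s and value of joint spindle between -0.25 and 0.25 rad and horizontal distance between crank and jack above 0.1 m and height (world z) of crank below 0.012 m and angle between crank's own z axis and vertical below 0.15 rad); the robot touches nothing.
It fails at once if a bystander (multimeter, cutters, spool or driver) is moved more than 30 mm (distance of any of multimeter, cutters, spool, driver from where it was at the start of the episode above 0.03 m).
It also fails if it takes over 72 s, if anything falls off the work surface, if the arm or the gripper's body presses on something with over 40 N, if the wrist force passes 120 N, or if a joint passes its speed limit or range.

ROBOT

A 6-joint arm with a two-finger parallel gripper is mounted at the origin on a cart in front of the work surface, level with it; the furniture and walls round the work are solid. World frame = base frame: x ahead of the robot, y to its left, z up, the work surface at z = 0. Lengths are in m, angles in rad, forces in N, time in s.
With the tool pointing down it reaches from about 0.3 to 0.875 m from the base axis. Payload 6.4 kg.
Tool frame: the origin (TCP) lies midway between the tips of the shut fingers; the grasp point (between the pads) lies 19 mm behind it; z points along the fingers, y is the line along which they close (so a half turn about z gives the same grasp; the last joint's range is limited). The gripper opens to 85 mm and grips with 20 to 120 N. Pads are 22 mm wide; open, the fingers measure 114 mm over their backs; the gripper's body (76 mm by 85 mm) begins 54 mm behind the grasp point. The pads swing forward as they close: fully open they stand 13 mm farther back than shut.
Start: joints at [1.08, 0.181, 1.607, -0, 1.354, -0.206], TCP at [0.162, 0.552, 0.231] pointing down, gripper open.
Joint ranges: [-2.99, 2.99], [-0.89, 2.07], [0.3, 2.58], [-1.14, 4.28], [0, 2.63], [-3.12, 3.12]. Speed limits (rad/s): [2.57, 2.57, 3.01, 3.14, 3.14, 3.14].

INTERFACE

Orientations are given as a unit quaternion [w, x, y, z].
In Python, from bench import ctrl gives the robot as it stands. The module is installed in compiled form; this text tells all that it offers.
- The arm moves only by the tool move_arm, never from a script. Its argument "plan" is one flat list of numbers, 6 for each row, row after row: the shift along the world's x, y, z in units of 50 mm (1.0 is 50 mm), then the turn, a rotation vector about the world's x, y, z in rad. A call has 1 to 10 rows; each row is the pose to reach, as a shift and turn from the pose commanded when the call began; what a row does not reach only later rows make up. A row lasts 1/8 s, in which the tool goes at most 62.5 mm and 10.7 degrees, less where a joint would pass 70% of its speed; a pose out of reach is approached as far as the arm can. A call with a gripper value outside its range is refused whole. "grip" is the finger opening in mm, from 0 to 85.4, set as the call begins (left out, the last holds). The fingers move at their own pace and stop on an object; the grip force is fixed at half the most. Time passes only in rows, so rows that repeat a pose let the fingers close. It gives the time, the measured TCP pose, the force, the opening and the grip force at its end, in the units of the state.
- ctrl.get_obs(): the state, without advancing time (a new reading comes with each control period).
- ctrl.camera(name): name is "scene" or "side" or "wrist"; returns a dict with "pixels" (384x512x3 uint8, red, green, blue), "fx", "fy", "cx", "cy" (pixels), "origin" and "attitude" of the camera in the world. Camera axes: x right, y down, z forward; pixel columns grow to the right and rows downward; lengths in m; the calibration is good to about 2 mm. The wrist camera is an equidistant fisheye: a pixel r from the principal point sees the ray r / f radians off the axis. A picture is of the moment at which its call begins. There is no depth.
- ctrl.hand_in(): hands the job in; it is judged then, once.
The state is a dict: "time_s": time; "q": joint angles; "dq": joint speeds; "joint_efforts": joint torques, N m; "eef_pos": TCP position; "eef_rot": TCP orientation; "wrist_force": force on the tool from outside, world axes, zero at the start; "torque": the same for the moment, N m; "opening": opening from 0.0 (shut) to 1.0 (fully open); "grasp_force": force on a finger pad.
Only numpy, scipy, OpenCV 4.12 (cv2) and the standard library are available. Lean on these libraries where they do the work, as an engineer would, in place of code of your own. Each camera call takes 0.05 s, during which the arm holds its last target. There are 200 camera calls.

## Working session

There is one attempt and no reset: what is moved stays moved. The work goes in short steps, Python scripts to look and compute and a tool call to move; the robot and the scene stay as the last step left them, time stands still between calls to the robot, and variables do not carry over. Pictures are saved under pics/ and viewed, at most 10 in all, crops included, and the job is handed in when it is done.

Besides the shell and the picture viewer there is one more tool, called after "Emit:" as name(argument=value, ...), one argument or row to a line, values as JSON. move_arm: Moves the arm, as the interface text tells. Its arguments: {"type":"object","properties":{"plan":{"type":"array"},"grip":{"type":"number"}},"required":["plan"]}

```bash
mkdir -p pics; cat > h.py <<'E'
import numpy as np, cv2, pickle
from bench import ctrl
from scipy.spatial.transform import Rotation as R
def snap(n,f):
    c=ctrl.camera(n); pickle.dump(c,open(f'pics/{f}.pkl','wb')); cv2.imwrite(f'pics/{f}.png',c['pixels'][:,:,::-1]); return c
def rot(c):
    a=np.array(c['attitude'],float)
    return a if a.shape==(3,3) else R.from_quat(a[[1,2,3,0]]).as_matrix()
def ray(c,u,v,fish=False):
    x=(u-c['cx'])/c['fx'];y=(v-c['cy'])/c['fy']
    if fish:
        r=np.hypot(x,y); s=np.sin(r)/r if r>1e-9 else 1; d=np.array([x*s,y*s,np.cos(r)])
    else: d=np.array([x,y,1.])
    return np.array(c['origin']),rot(c)@d/np.linalg.norm(d)
def onz(c,u,v,z,fish=False):
    o,d=ray(c,u,v,fish); return o+d*(z-o[2])/d[2]
def proj(c,p,fish=False):
    q=rot(c).T@(np.array(p)-c['origin'])
    if fish:
        r=np.hypot(q[0],q[1]);t=np.arctan2(r,q[2]);q=np.array([q[0]/r*t,q[1]/r*t,1])
    return c['cx']+c['fx']*q[0]/q[2],c['cy']+c['fy']*q[1]/q[2]
E
python3 - <<'E'
from h import *
a=snap('scene','s0');b=snap('side','d0');w=snap('wrist','w0')
for c in (a,b,w): print({k:np.round(c[k],3).tolist() for k in c if k!='pixels'})
A=np.hstack([a['pixels'],b['pixels']])[:,:,::-1]
o=ctrl.get_obs();print(o)
E
```

```text
{'fx': 395.013, 'fy': 395.013, 'cx': 260.255, 'cy': 187.615, 'origin': [-0.062, 0.265, 0.613], 'attitude': [0.242, -0.492, 0.756, -0.358]}
{'fx': 400.808, 'fy': 400.808, 'cx': 254.553, 'cy': 189.335, 'origin': [0.718, 0.827, 0.794], 'attitude': [-0.034, 0.096, 0.908, -0.406]}
{'fx': 297.319, 'fy': 297.319, 'cx': 251.574, 'cy': 193.98, 'origin': [0.093, 0.571, 0.375], 'attitude': [0.115, 0.792, 0.593, 0.086]}
{'time_s': 0.15, 'q': array([ 1.07971447e+00,  1.81346500e-01,  1.60774335e+00, -1.16487117e-05,
        1.35383276e+00, -2.06306107e-01]), 'dq': array([ 0.0002575 , -0.00273261, -0.00406478,  0.00061185,  0.00012185,
       -0.00247274]), 'joint_efforts': array([ 2.30782913e-03, -4.45258570e+01, -3.51688671e+01,  9.18226033e-05,
        5.80899112e-03, -1.05239218e-05]), 'eef_pos': array([0.16133214, 0.551471  , 0.23062146]), 'eef_rot': array([-2.21858974e-04,  1.41905952e-01,  9.89879921e-01, -6.26903123e-04]), 'wrist_force': array([0.40726632, 0.75144623, 0.71843108]), 'torque': array([-0.07059315,  0.00294357, -0.02153762]), 'grasp_force': 0.0, 'opening': 1.002162445784196}
```

View pics/s0.png

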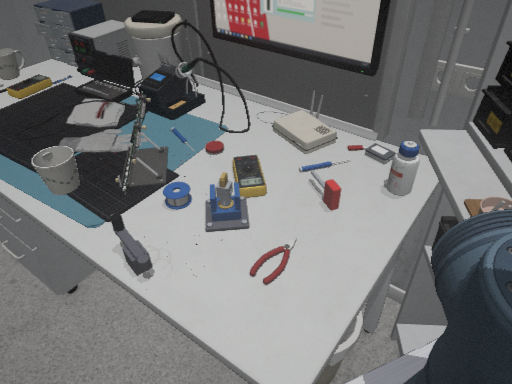

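View pics/d0.png

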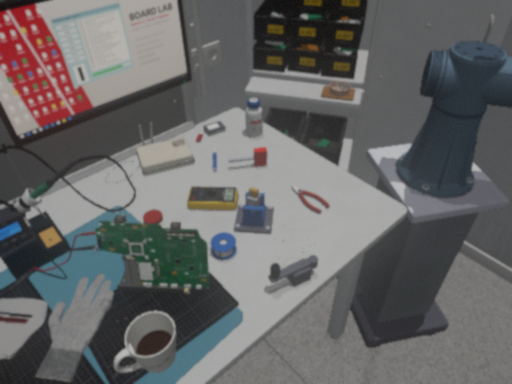

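The scene view shows the jack at about (227,205), the crank at (132,245), and the pin with its red grip at (332,194) and shaft toward (315,175). In the side view the same three are at (254,215), (295,270) and (260,157). I'll enlarge them.

```bash
python3 - <<'E'
from h import *
a=cv2.imread('pics/s0.png');b=cv2.imread('pics/d0.png')
def cr(i,u,v,w,h): 
    return cv2.resize(i[v:v+h,u:u+w],(266,300),interpolation=cv2.INTER_CUBIC)
# each crop 66x75 -> x4
S=[(a,195,165),(a,100,205),(a,290,150)];D=[(b,222,175),(b,260,225),(b,215,120)]
m=np.vstack([np.hstack([cr(i,u,v,66,75) for i,u,v in r]) for r in (S,D)])
cv2.imwrite('pics/m0.png',m)
from h import *
for f,pts in (('s0',{'jackfoot':(227,215),'crank':(140,262),'pin':(332,205)}),('d0',{'jackfoot':(254,222),'crank':(300,270),'pin':(260,163)})):
    c=pickle.load(open(f'pics/{f}.pkl','rb'))
    for k,p in pts.items(): print(f,k,onz(c,*p,0.0).round(3))
E
```

```text
s0 jackfoot [0.58  0.077 0.   ]
s0 crank [0.521 0.285 0.   ]
s0 pin [ 0.511 -0.158  0.   ]
d0 jackfoot [0.582 0.089 0.   ]
d0 crank [ 0.505  0.269 -0.   ]
d0 pin [ 0.511 -0.16   0.   ]
```

View pics/m0.png

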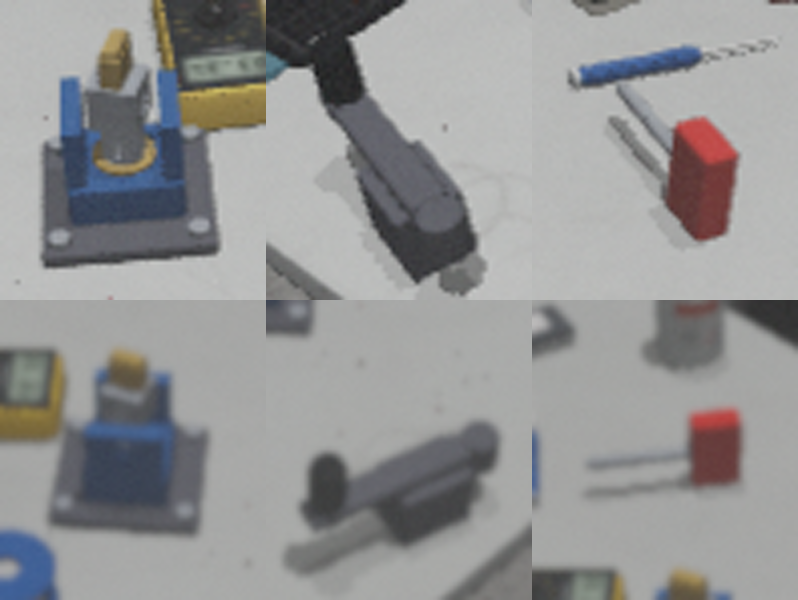

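View pics/w0.png

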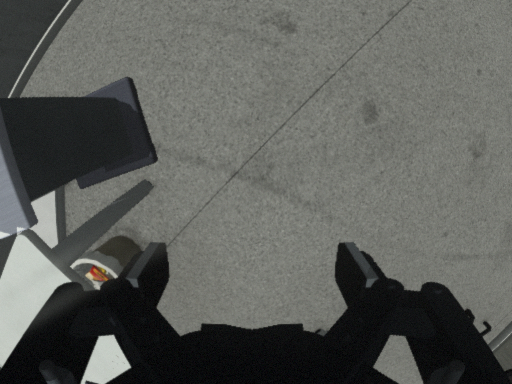

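The mosaic shows the jack's cheeks left and right in the scene view with the tang's long side pointing away from the camera. The crank's arm points from the block to the knob at upper left, and the pin's shaft points away from the camera. The wrist view so far shows only floor. I'll work out rough poses next.

```bash
python3 - <<'E'
from h import *
s=pickle.load(open('pics/s0.pkl','rb'));d=pickle.load(open('pics/d0.pkl','rb'))
S=[(195,165),(100,205),(290,150)];D=[(222,175),(260,225),(215,120)]
def g(i,x,y,z):
    if y<300: c=s;o=S[i];yy=y
    else: c=d;o=D[i];yy=y-300
    return onz(c,o[0]+(x-266*i)/4.03,o[1]+yy/4,z)[:2].round(3)
print('foot s',[g(0,*p,.01) for p in ((44,258),(217,245),(44,145),(200,128))])
print('foot d',[g(0,*p,.01) for p in ((50,522),(198,528),(65,432),(207,430))])
print('tang top s',g(0,118,40,.113),'d',g(0,127,360,.113))
print('crank s: cw top',g(1,437,208,.052),'knob top',g(1,335,48,.088))
print('crank d: cw top',g(1,482,440,.052),'knob top',g(1,328,462,.088))
print('pin s: grip top',[g(2,*p,.062) for p in ((680,122),(704,117),(738,153),(712,160))],'tip',g(2,622,88,.03))
print('pin d: grip top',[g(2,*p,.062) for p in ((690,415),(738,410),(741,424),(692,429))],'tip',g(2,590,464,.03))
E
```

```text
foot s [array([0.545, 0.138]), array([0.516, 0.049]), array([0.634, 0.109]), array([0.611, 0.021])]
foot d [array([0.64 , 0.117]), array([0.547, 0.143]), array([0.616, 0.037]), array([0.52 , 0.056])]
tang top s [0.581 0.075] d [0.58  0.085]
crank s: cw top [0.482 0.277] knob top [0.571 0.302]
crank d: cw top [0.48  0.285] knob top [0.577 0.308]
pin s: grip top [array([ 0.53 , -0.149]), array([ 0.528, -0.163]), array([ 0.492, -0.163]), array([ 0.493, -0.147])] tip [ 0.608 -0.158]
pin d: grip top [array([ 0.53 , -0.156]), array([ 0.493, -0.154]), array([ 0.494, -0.136]), array([ 0.532, -0.138])] tip [ 0.609 -0.153]
```

Emit:
move_arm(
  plan=[0.4,0,1.4,0,0,0.05,1.2,-0.8,1.4,0,0,0.1,2,-1.6,1.4,0,0,0.18,2.8,-2.4,1.4,0,0,0.26,3.6,-3.3,1.4,0,0,0.34,4.5,-4.2,1.4,0,0,0.42,5.4,-5.1,1.4,0,0,0.5,6.3,-6,1.4,0,0,0.55,7.2,-7,1.4,0,0,0.55,7.2,-7,1.4,0,0,0.55],
)

```text
time_s: 1.4
eef_pos: [0.5235, 0.1985, 0.3006]
eef_rot: [-0.0, -0.13, 0.992, -0.0]
wrist_force: [-0.2, 1.3, -0.2]
opening: 0.996
grasp_force: 0.0
```

```bash
python3 - <<'E'
from h import *
w=snap('wrist','w1');print({k:np.round(w[k],4).tolist() for k in w if k!='pixels'})
o=ctrl.get_obs();print(o['time_s'],o['eef_pos'],o['eef_rot'],o['q'])
for p in ((0.578,.082,.1),(.517,.29,.052),(.511,-.155,.062)): print(proj(w,p,True))
E
```

```text
{'fx': 297.3186, 'fy': 297.3186, 'cx': 251.5739, 'cy': 193.9798, 'origin': [0.4549, 0.1794, 0.4447], 'attitude': [0.088, 0.6038, 0.7841, 0.1136]}
1.45 [0.52286424 0.19947039 0.30056627] [-5.56769801e-04 -1.30271656e-01  9.91478160e-01 -2.11556431e-04] [ 1.52599480e-01  9.68948497e-02  1.56129118e+00 -4.00051030e-04
  1.48452919e+00 -1.67944813e+00]
(np.float64(151.26805259998264), np.float64(187.71731632631023))
(np.float64(318.0098876217307), np.float64(174.31428619391681))
(np.float64(33.13604154158929), np.float64(104.0963567214574))
```

View pics/w1.png

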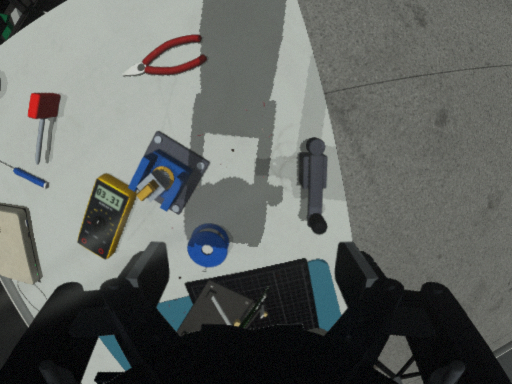

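The wrist view shows the pin grip at (44,104), the jack around (170,172) with the brass tang at (152,186), the crank from its counterweight at (316,146) to its knob at (318,224), and the spool at (209,245). I'll take enlarged crops for exact pixels.

```bash
python3 - <<'E'
from h import *
a=cv2.imread('pics/w1.png')
def cr(u,v,w,h,W,H): return cv2.resize(a[v:v+h,u:u+w],(W,H),interpolation=cv2.INTER_CUBIC)
m=np.hstack([cr(120,125,100,100,500,500),cr(290,130,50,110,227,500)]); 
n=cr(20,85,60,85,70*1,100)
cv2.imwrite('pics/m1.png',m)
# masks
w=pickle.load(open('pics/w1.pkl','rb'));hsv=cv2.cvtColor(a,cv2.COLOR_BGR2HSV)
red=cv2.inRange(hsv,(0,150,90),(8,255,255))|cv2.inRange(hsv,(172,150,90),(180,255,255)); red[:,80:]=0;red[:80]=0;red[150:]=0
vs,us=np.nonzero(red); P=np.array([onz(w,u,v,.062,True)[:2] for u,v in zip(us,vs)])*1000
print('red',len(us),us.min(),us.max(),vs.min(),vs.max(),P.mean(0),cv2.minAreaRect(P.astype(np.float32)))
E
```

```text
red 230 28 39 93 117 [ 512.52505777 -153.75296074] ((512.6084594726562, -153.91769409179688), (21.822772979736328, 38.23360824584961), 87.33682250976562)
```

View pics/m1.png

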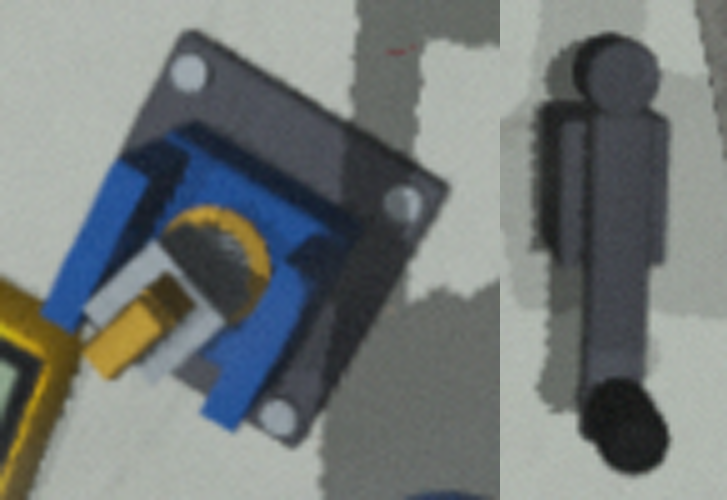

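```bash
python3 - <<'E'
from h import *
w=pickle.load(open('pics/w1.pkl','rb'))
J=lambda x,y,z: 1000*onz(w,120+x/5-.4,125+y/5-.4,z,True)[:2]
C=lambda x,y,z: 1000*onz(w,290+(x-500)/4.54-.4,130+y/4.545-.4,z,True)[:2]
ang=lambda d: np.degrees(np.arctan2(d[1],d[0])).round(1)
a,b,c=J(188,30,.01),J(450,187,.01),J(298,447,.01)
print('foot',a,b,c,'ctr',(a+c)/2,'edges',np.linalg.norm(b-a),ang(b-a),np.linalg.norm(c-b),ang(c-b))
l=[J(122,158,.073),J(148,178,.073),J(40,310,.073),J(80,325,.073)];r=[J(290,250,.073),J(312,270,.073),J(203,410,.073),J(240,430,.073)]
L=np.mean(l,0);Rr=np.mean(r,0);print('cheeks',L,Rr,'ctr',(L+Rr)/2,np.linalg.norm(L-Rr),ang(L-Rr))
for zt in (.087,.089,.091,.093):
  e=[J(84,308,zt),J(155,240,zt),J(222,318,zt),J(150,382,zt)]
  t=[J(85,355,zt+.024),J(148,290,zt+.024),J(163,310,zt+.024),J(105,378,zt+.024)]
  print(zt,'eye',np.mean(e,0),[np.linalg.norm(e[i]-e[i-1]).round(1) for i in range(4)],ang(e[1]-e[0]),ang(e[2]-e[1]),'tang',np.mean(t,0),ang(t[1]-t[0]),ang(t[2]-t[3]))
print('crank: block',np.mean([C(562,115,.042),C(560,262,.042),C(668,115,.042),C(663,262,.042)],0),ang(C(663,262,.042)-C(668,115,.042)),'cw',C(620,77,.052),'knob',C(635,435,.088), ang(C(635,435,.088)-C(620,77,.052)),np.linalg.norm(C(635,435,.088)-C(620,77,.052)),'arm edge',ang(C(583,400,.052)-C(585,120,.052)))
hsv=cv2.cvtColor(cv2.imread('pics/w1.png'),cv2.COLOR_BGR2HSV)
E
```

```text
foot [519.83160308  49.38248633] [547.55521206 138.70889229] [641.25007886 109.1833854 ] ctr [580.54084097  79.28293587] edges 93.52970274597887 72.8 98.23687506805031 -17.5
cheeks [572.46956253  53.4354257 ] [587.5012793  103.66947236] ctr [579.98542092  78.55244903] 52.43483529772153 -106.7
0.087 eye [582.25425873  76.46905774] [np.float64(26.3), np.float64(28.2), np.float64(26.6), np.float64(27.8)] 144.1 53.5 tang [580.83422627  77.2454647 ] 146.3 149.9
0.089 eye [581.54204284  77.0447694 ] [np.float64(26.2), np.float64(28.1), np.float64(26.5), np.float64(27.7)] 144.1 53.5 tang [580.07929205  77.85793385] 146.3 149.9
0.091 eye [580.82982695  77.62048106] [np.float64(26.0), np.float64(27.9), np.float64(26.3), np.float64(27.5)] 144.1 53.5 tang [579.32435784  78.47040301] 146.3 149.9
0.093 eye [580.11761106  78.19619272] [np.float64(25.9), np.float64(27.8), np.float64(26.2), np.float64(27.4)] 144.1 53.5 tang [578.56942362  79.08287217] 146.3 149.9
crank: block [515.64987629 286.82461103] 16.2 cw [481.04281465 275.75153745] knob [576.14124354 303.67357099] 16.4 99.11282023039251 arm edge 17.4
```

Jack axis is about (0.580, 0.079) with x axis at −17°. The tang is at 145°, so the spindle is about 522° up and spindle_top is at z≈0.0905, which agrees with the image. The crank is at (0.5155, 0.2865), yaw 16.5°. I'll hover above it first.

Emit:
move_arm(
  plan=[-0.05,0.8,-1,0,0,0.026,-0.14,1.73,-2,0,0,0.026,-0.14,1.73,-3,0,0,0.026,-0.14,1.73,-3,0,0,0.026,-0.14,1.73,-3,0,0,0.026],
)

```text
time_s: 2.08
eef_pos: [0.5151, 0.2891, 0.1534]
eef_rot: [0.001, -0.145, 0.989, 0.0]
wrist_force: [0.2, 0.4, 1.0]
opening: 0.999
grasp_force: 0.0
```

```bash
python3 - <<'E'
from h import *
w=snap('wrist','w2')
o=ctrl.get_obs();print(o['time_s'],o['eef_pos'],o['eef_rot'],o['wrist_force'])
cv2.imwrite('pics/m2.png',cv2.resize(w['pixels'][40:330,120:420,::-1],(600,580)))
for p in ((.5155,.2865,.052),(.5778,.305,.088),(.480,.2760,.052)): print(proj(w,p,True))
E
```

```text
2.125 [0.51600557 0.28901874 0.15435719] [ 2.13583915e-03 -1.45190423e-01  9.89401353e-01  3.76394494e-04] [ 0.49139874 -1.01285643  0.94543938]
(np.float64(249.83699495563482), np.float64(191.50166187077917))
(np.float64(249.64848132230924), np.float64(279.0219299668687))
(np.float64(249.89056931713853), np.float64(148.67540573137757))
```

View pics/m2.png

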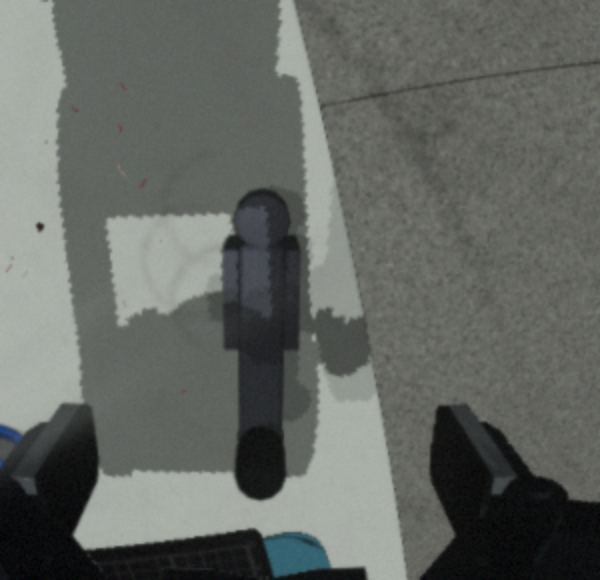

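Close up, the crank lies straight down the image at column 250.5 and matches the prediction to about a millimetre. Descending and gripping.

Emit:
move_arm(
  plan=[-0.03,-0.05,-1,0,0,0,-0.03,-0.05,-1.9,0,0,0,-0.03,-0.05,-2.6,0,0,0,-0.03,-0.05,-2.88,0,0,0,-0.03,-0.05,-2.88,0,0,0],
)

```text
time_s: 2.75
eef_pos: [0.5141, 0.2859, 0.0085]
eef_rot: [0.001, -0.145, 0.989, 0.0]
wrist_force: [0.3, -0.2, -0.2]
opening: 0.998
grasp_force: 0.0
```

Emit:
move_arm(
  plan=[0,0,0,0,0,0,0,0,0,0,0,0,0,0,0,0,0,0,0,0,0,0,0,0,0,0,0,0,0,0],
  grip=20,
)

```text
time_s: 3.38
eef_pos: [0.5139, 0.2863, 0.0086]
eef_rot: [0.001, -0.145, 0.989, 0.0]
wrist_force: [-0.4, -0.3, 6.7]
opening: 0.391
grasp_force: 60.8
```

Emit:
move_arm(
  plan=[0,0,0.9,0,0,0,0,0,1.9,0,0,0,0,0,2.9,0,0,0,0.25,-0.8,2.9,0,0,-0.18,0.5,-1.6,2.9,0,0,-0.36,0.75,-2.4,2.9,0,0,-0.54,1.0,-3.2,2.9,0,0,-0.72,1.32,-4.14,2.9,0,0,-0.9,1.32,-4.14,2.9,0,0,-0.9,1.32,-4.14,2.9,0,0,-0.9],
)

```text
time_s: 4.62
eef_pos: [0.5784, 0.079, 0.1517]
eef_rot: [-0.001, 0.3, 0.954, 0.0]
wrist_force: [-0.1, 0.3, -2.3]
opening: 0.39
grasp_force: 60.6
```

```bash
python3 - <<'E'
from h import *
w=snap('wrist','w3');s=snap('scene','s3');d=snap('side','d3')
o=ctrl.get_obs();print(o['time_s'],o['eef_pos'],o['eef_rot'],o['wrist_force'],o['opening'])
a=cv2.resize(w['pixels'][20:340,120:400,::-1],(400,457))
u,v=[int(x) for x in proj(s,(.58,.08,.13))];b=cv2.resize(s['pixels'][v-45:v+55,u-50:u+50,::-1],(400,400))
u2,v2=[int(x) for x in proj(d,(.58,.08,.13))];c=cv2.resize(d['pixels'][v2-45:v2+55,u2-50:u2+50,::-1],(400,400))
print(u,v,u2,v2)
m=np.zeros((600,800,3),np.uint8);m[:457,:400]=a;m[:300,400:]=b[50:350];m[300:,400:]=c[50:350]
cv2.imwrite('pics/m3.png',m)
E
```

```text
4.775 [0.57843814 0.0800027  0.15202198] [-3.77092923e-04  2.98706079e-01  9.54345082e-01 -2.51350990e-06] [-0.12618426 -0.17451964 -2.55186029] 0.38886678911614125
221 169 253 183
```

View pics/m3.png

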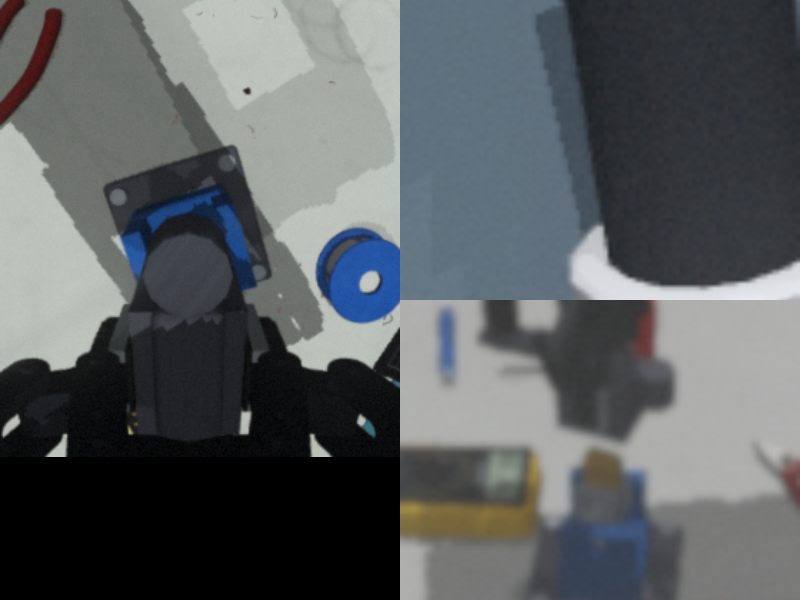

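```bash
python3 - <<'E'
from h import *
w=pickle.load(open('pics/w3.pkl','rb'));d=pickle.load(open('pics/d3.pkl','rb'));w2=pickle.load(open('pics/w2.pkl','rb'))
o=ctrl.get_obs();print(o['eef_pos'])
c=onz(w,250.9,211.1,.152-.0085+.052,True)*1000
x=np.array([np.cos(np.radians(-35)),np.sin(np.radians(-35))]);print('cw',c[:2],'origin',c[:2]+37*x, 'rel tcp along',(c[:2]+37*x-[578.4,79.6])@x,'across',(c[:2]+37*x-[578.4,79.6])@[-x[1],x[0]])
# cw disc diameter edges in crop rows 230..316
print([onz(w,250.9,20+r*.7,.1955,True)[:2]*1000 for r in (219,316)])
# in w2
c2=onz(w2,251,149,.052,True)[:2]*1000; f=onz(w2,250.5,40+350/2,.042,True)[:2]*1000;r2=onz(w2,250.5,40+237/2,.042,True)[:2]*1000
k2=onz(w2,120+261/2,40+457/2,.088,True)[:2]*1000
print('w2 cw',c2,'block ends',r2,f,np.linalg.norm(f-r2),'knob',k2,np.linalg.norm(k2-c2))
E
```

```text
[0.57843814 0.0800027  0.15202198]
cw [549.86009706  98.5905899 ] origin [580.1687227   77.36826176] rel tcp along 2.7289252861319775 across -0.8136352815806418
[array([538.5176937 , 106.53419773]), array([559.6439919 ,  91.73610764])]
w2 cw [479.99861998 276.96009915] block ends [489.49097739 279.31538577] [539.64836899 294.23766179] 52.33008937248376 knob [567.70837175 302.74064583] 91.42011344879558
```

```bash
python3 - <<'E'
from h import *
w=pickle.load(open('pics/w3.pkl','rb'))
P=[onz(w,120+x*.7-.15,20+y*.7-.15,.01,True)[:2]*1000 for x,y in ((105,185),(235,147),(270,281))]
print(P,(P[0]+P[2])/2,[np.linalg.norm(P[i]-P[1]) for i in (0,2)],np.degrees(np.arctan2(*(P[2]-P[1])[::-1])))
E
```

```text
[array([519.77648928,  50.62368285]), array([549.51444173, 137.6580583 ]), array([644.05085443, 106.01686262])] [581.91367186  78.32027274] [np.float64(91.97460696400333), np.float64(99.69101559396807)] -18.505316508460478
```

Emit:
move_arm(
  plan=[0.01,0.01,-0.3,0,0,0,0.01,0.01,-0.5,0,0,0,0.01,0.01,-0.58,0,0,0,0.01,0.01,-0.66,0,0,0,0.01,0.01,-0.66,0,0,0],
)

```text
time_s: 5.4
eef_pos: [0.5794, 0.0793, 0.119]
eef_rot: [-0.0, 0.3, 0.954, -0.0]
wrist_force: [-0.2, -1.1, -2.2]
opening: 0.388
grasp_force: 60.6
```

Emit:
move_arm(
  plan=[0,0,-0.06,0,0,0,0,0,-0.12,0,0,0,0,0,-0.18,0,0,0,0,0,-0.18,0,0,0],
)

```text
time_s: 5.9
eef_pos: [0.5794, 0.0793, 0.1099]
eef_rot: [-0.0, 0.3, 0.954, -0.0]
wrist_force: [-0.2, -0.1, -2.6]
opening: 0.388
grasp_force: 60.7
```

Emit:
move_arm(
  plan=[0,0,-0.08,0,0,0,0,0,-0.14,0,0,0,0,0,-0.18,0,0,0,0,0,-0.2,0,0,0],
)

```text
time_s: 6.4
eef_pos: [0.5795, 0.0794, 0.1001]
eef_rot: [-0.0, 0.3, 0.954, -0.0]
wrist_force: [-0.3, 1.1, -2.2]
opening: 0.387
grasp_force: 60.7
```

Emit:
move_arm(
  plan=[0,0,0,0,0,0,0,0,0,0,0,0,0,0,0,0,0,0,0,0,0,0,0,0,0,0,0.8,0,0,0,0,0,1.6,0,0,0,0,0,2.4,0,0,0,-0.6,0.4,3,0,0,0,-1.2,0.8,3,0,0,0,-1.2,0.8,3,0,0,0],
  grip=80,
)

```text
time_s: 7.65
eef_pos: [0.5182, 0.1206, 0.251]
eef_rot: [0.0, 0.299, 0.954, 0.0]
wrist_force: [0.1, -0.3, 0.2]
opening: 0.938
grasp_force: 0.0
```

```bash
python3 - <<'E'
from h import *
w=snap('wrist','w4');d=snap('side','d4')
o=ctrl.get_obs();print(o['time_s'],o['eef_pos'],o['eef_rot'],o['wrist_force'],o['opening'])
a=cv2.resize(w['pixels'][100:340,140:400,::-1],None,fx=2,fy=2)
u2,v2=[int(x) for x in proj(d,(.58,.08,.13))];c=cv2.resize(d['pixels'][v2-25:v2+55,u2-30:u2+30,::-1],None,fx=4.6,fy=4.6)
print(u2,v2,a.shape,c.shape)
m=np.zeros((480,800,3),np.uint8);m[:,:520]=a;m[:368,520:796]=c
cv2.imwrite('pics/m4.png',m)
for p in ((.634,.0416,.1785),(.5808,.0789,.1425),(.5505,.1001,.1425)): print(proj(w,p,True))
E
```

```text
7.75 [0.51976235 0.11935385 0.25049693] [4.50342021e-04 2.99443924e-01 9.54113795e-01 6.22087617e-06] [-0.26239545 -0.6922264  -0.16787066] 0.9347467573592302
253 183 (480, 520, 3) (368, 276, 3)
(np.float64(252.79781065886235), np.float64(337.78180569240516))
(np.float64(252.91709258701798), np.float64(263.9979330809077))
(np.float64(253.06473307968508), np.float64(229.32297784340767))
```

View pics/m4.png

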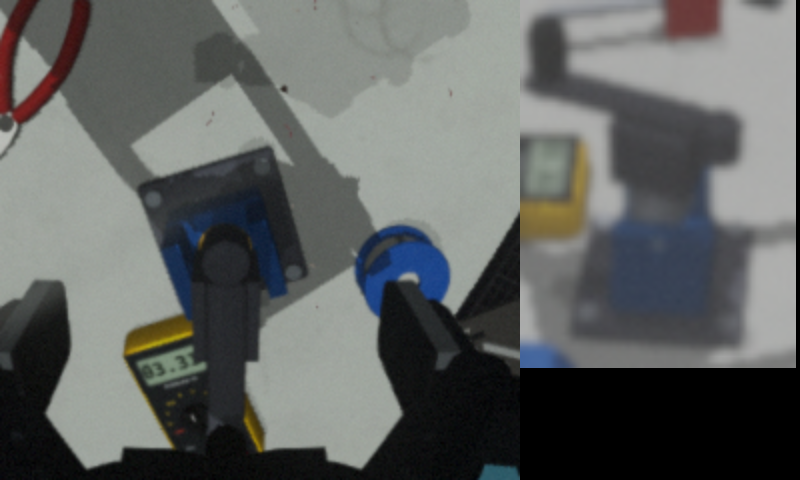

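The crank is seated upright on the tang, with its counterweight at (254,230) against a predicted (253,229). Now the knob.

Emit:
move_arm(
  plan=[1,-0.7,0,0,0,0,2,-1.35,0,0,0,0,2.3,-1.56,-0.4,0,0,0,2.3,-1.56,-1,0,0,0,2.3,-1.56,-1.6,0,0,0,2.3,-1.56,-2.0,0,0,0,2.3,-1.56,-2.1,0,0,0,2.3,-1.56,-2.1,0,0,0],
)

```text
time_s: 8.75
eef_pos: [0.635, 0.0412, 0.1457]
eef_rot: [0.0, 0.3, 0.954, 0.0]
wrist_force: [0.4, -0.5, 0.9]
opening: 0.936
grasp_force: 0.0
```

Emit:
move_arm(
  plan=[0,0,0,0,0,0,0,0,0,0,0,0,0,0,0,0,0,0,0,0,0,0,0,0,0,0,0,0,0,0,0,0,0,0,0,0],
  grip=10,
)

```text
time_s: 9.5
eef_pos: [0.635, 0.0412, 0.1458]
eef_rot: [0.001, 0.3, 0.954, 0.0]
wrist_force: [1.2, -1.2, 3.3]
opening: 0.235
grasp_force: 58.6
```

```bash
cat > circ.py <<'E'
import numpy as np,sys
# start angle deg, list of sweep steps
a0=float(sys.argv[1]);n=int(sys.argv[2]);st=float(sys.argv[3]);r=65.5/50
p=[]
for i in range(1,n+1):
    a=np.radians(a0-st*i);b=np.radians(a0)
    p+= [round(r*(np.cos(a)-np.cos(b)),3),round(r*(np.sin(a)-np.sin(b)),3),round(-st*i/360*9/50,3),0,0,0]
print(p)
E
python3 circ.py -35 10 15; python3 circ.py -185 10 15;python3 circ.py -335 10 15; python3 circ.py -485 5 15
```

```text
[np.float64(-0.231), np.float64(-0.252), -0.007, 0, 0, 0, np.float64(-0.519), np.float64(-0.436), -0.015, 0, 0, 0, np.float64(-0.846), np.float64(-0.539), -0.022, 0, 0, 0, np.float64(-1.187), np.float64(-0.554), -0.03, 0, 0, 0, np.float64(-1.521), np.float64(-0.48), -0.037, 0, 0, 0, np.float64(-1.824), np.float64(-0.322), -0.045, 0, 0, 0, np.float64(-2.077), np.float64(-0.091), -0.052, 0, 0, 0, np.float64(-2.26), np.float64(0.198), -0.06, 0, 0, 0, np.float64(-2.363), np.float64(0.524), -0.068, 0, 0, 0, np.float64(-2.378), np.float64(0.866), -0.075, 0, 0, 0]
[np.float64(0.074), np.float64(0.334), -0.007, 0, 0, 0, np.float64(0.232), np.float64(0.637), -0.015, 0, 0, 0, np.float64(0.463), np.float64(0.889), -0.022, 0, 0, 0, np.float64(0.751), np.float64(1.073), -0.03, 0, 0, 0, np.float64(1.078), np.float64(1.176), -0.037, 0, 0, 0, np.float64(1.419), np.float64(1.191), -0.045, 0, 0, 0, np.float64(1.753), np.float64(1.117), -0.052, 0, 0, 0, np.float64(2.056), np.float64(0.959), -0.06, 0, 0, 0, np.float64(2.309), np.float64(0.728), -0.068, 0, 0, 0, np.float64(2.492), np.float64(0.439), -0.0
[... 156 characters left out ...]
-1.002), -0.022, 0, 0, 0, np.float64(-0.114), np.float64(-1.305), -0.03, 0, 0, 0, np.float64(-0.345), np.float64(-1.557), -0.037, 0, 0, 0, np.float64(-0.634), np.float64(-1.741), -0.045, 0, 0, 0, np.float64(-0.96), np.float64(-1.844), -0.052, 0, 0, 0, np.float64(-1.301), np.float64(-1.859), -0.06, 0, 0, 0, np.float64(-1.635), np.float64(-1.785), -0.068, 0, 0, 0, np.float64(-1.939), np.float64(-1.627), -0.075, 0, 0, 0]
[np.float64(-0.252), np.float64(0.231), -0.007, 0, 0, 0, np.float64(-0.436), np.float64(0.519), -0.015, 0, 0, 0, np.float64(-0.539), np.float64(0.846), -0.022, 0, 0, 0, np.float64(-0.554), np.float64(1.187), -0.03, 0, 0, 0, np.float64(-0.48), np.float64(1.521), -0.037, 0, 0, 0]
```

Emit:
move_arm(
  plan=[-0.23,-0.25,-0.007,0,0,0,-0.52,-0.44,-0.015,0,0,0,-0.85,-0.54,-0.022,0,0,0,-1.19,-0.55,-0.03,0,0,0],
)

```text
time_s: 10.0
eef_pos: [0.5745, 0.0128, 0.1442]
eef_rot: [0.001, 0.3, 0.954, 0.0]
wrist_force: [1.6, 0.4, 2.0]
opening: 0.237
grasp_force: 58.6
```

```bash
sed -i 's/^print.*/print(*np.array(p).reshape(-1,6)[:,:3].round(2).tolist())/' circ.py; for a in -95 -245 -395; do python3 circ.py $a 10 15; done; python3 circ.py -545 1 15
```

```text
[-0.33, 0.07, -0.01] [-0.64, 0.23, -0.02] [-0.89, 0.46, -0.02] [-1.07, 0.75, -0.03] [-1.18, 1.08, -0.04] [-1.19, 1.42, -0.04] [-1.12, 1.75, -0.05] [-0.96, 2.06, -0.06] [-0.73, 2.31, -0.07] [-0.44, 2.49, -0.08]
[0.33, 0.1, -0.01] [0.67, 0.12, -0.02] [1.0, 0.04, -0.02] [1.3, -0.11, -0.03] [1.56, -0.34, -0.04] [1.74, -0.63, -0.04] [1.84, -0.96, -0.05] [1.86, -1.3, -0.06] [1.78, -1.64, -0.07] [1.63, -1.94, -0.08]
[-0.23, -0.25, -0.01] [-0.52, -0.44, -0.02] [-0.85, -0.54, -0.02] [-1.19, -0.55, -0.03] [-1.52, -0.48, -0.04] [-1.82, -0.32, -0.04] [-2.08, -0.09, -0.05] [-2.26, 0.2, -0.06] [-2.36, 0.52, -0.07] [-2.38, 0.87, -0.08]
[0.07, 0.33, -0.01]
```

Emit:
move_arm(
  plan=[-0.33,0.07,-0.01,0,0,0,-0.64,0.23,-0.02,0,0,0,-0.89,0.46,-0.02,0,0,0,-1.07,0.75,-0.03,0,0,0,-1.18,1.08,-0.04,0,0,0,-1.19,1.42,-0.04,0,0,0,-1.12,1.75,-0.05,0,0,0,-0.96,2.06,-0.06,0,0,0,-0.73,2.31,-0.07,0,0,0,-0.44,2.49,-0.08,0,0,0],
)

```text
time_s: 11.25
eef_pos: [0.5535, 0.1396, 0.1397]
eef_rot: [-0.0, 0.299, 0.954, 0.0]
wrist_force: [-0.3, -2.5, 4.1]
opening: 0.241
grasp_force: 58.9
```

Emit:
move_arm(
  plan=[0.33,0.1,0,0,0,0,0.67,0.12,-0.01,0,0,0,1.0,0.04,-0.02,0,0,0,1.3,-0.11,-0.03,0,0,0,1.56,-0.34,-0.03,0,0,0,1.74,-0.63,-0.04,0,0,0,1.84,-0.96,-0.05,0,0,0,1.86,-1.3,-0.06,0,0,0,1.78,-1.64,-0.07,0,0,0,1.63,-1.94,-0.07,0,0,0],
)

```text
time_s: 12.5
eef_pos: [0.6339, 0.0402, 0.1361]
eef_rot: [-0.0, 0.3, 0.954, 0.0]
wrist_force: [-1.5, 2.1, -1.7]
opening: 0.236
grasp_force: 58.6
```

Emit:
move_arm(
  plan=[-0.23,-0.25,-0.01,0,0,0,-0.52,-0.44,-0.01,0,0,0,-0.85,-0.54,-0.02,0,0,0,-1.19,-0.55,-0.03,0,0,0,-1.52,-0.48,-0.04,0,0,0,-1.82,-0.32,-0.04,0,0,0,-2.08,-0.09,-0.05,0,0,0,-2.26,0.2,-0.06,0,0,0,-2.36,0.52,-0.06,0,0,0,-2.38,0.87,-0.07,0,0,0],
)

```text
time_s: 13.75
eef_pos: [0.5149, 0.0861, 0.1326]
eef_rot: [-0.0, 0.3, 0.954, -0.0]
wrist_force: [1.9, -2.8, -2.8]
opening: 0.24
grasp_force: 59.0
```

Emit:
move_arm(
  plan=[0.03,0.16,0,0,0,0,0.08,0.32,-0.01,0,0,0,0.08,0.32,-0.01,0,0,0,0.08,0.32,-0.01,0,0,0],
)

```text
time_s: 14.25
eef_pos: [0.52, 0.1009, 0.1323]
eef_rot: [0.0, 0.3, 0.954, 0.0]
wrist_force: [-0.2, -0.2, 0.1]
opening: 0.24
grasp_force: 59.2
```

Emit:
move_arm(
  plan=[0,0,0,0,0,0,0,0,0,0,0,0,0,0,0,0,0,0,0,0,0,0,0,0,0,0,1,0,0,0,0,0,2,0,0,0.1,0.6,-0.22,2.4,0,0,0.26,1.22,-0.44,2.4,0,0,0.26,1.22,-0.44,2.4,0,0,0.26],
  grip=80,
)

```text
time_s: 15.38
eef_pos: [0.582, 0.0779, 0.2524]
eef_rot: [0.0, 0.174, 0.985, -0.0]
wrist_force: [-0.5, 0.2, 0.1]
opening: 0.937
grasp_force: 0.0
```

```bash
python3 - <<'E'
from h import *
w=snap('wrist','w5');d=snap('side','d5')
o=ctrl.get_obs();print(o['time_s'],o['eef_pos'],o['eef_rot'],o['wrist_force'],o['opening'],o['q'][5])
k=proj(w,(.5197,.1011,.164),True);print('knob top pred',k)
g=cv2.cvtColor(w['pixels'],cv2.COLOR_RGB2GRAY);u,v=map(int,k)
# dark knob blob
m=(g<28).astype(np.uint8);m[:, :u-40]=0;m[:,u+40:]=0;m[:max(v-45,0)]=0;m[v+45:]=0
n,l,s,c=cv2.connectedComponentsWithStats(m);print([(s[i].tolist(),c[i].round(1).tolist()) for i in range(1,n) if s[i,4]>150])
cv2.imwrite('pics/m5.png',w['pixels'][:,:,::-1])
E
```

```text
15.475 [0.57996864 0.07888757 0.25161711] [-7.96924531e-04  1.73705625e-01  9.84797299e-01 -2.86072596e-06] [-0.93887569 -0.15855299  0.65634202] 0.9377908668021897 -1.2891885782107304
knob top pred (np.float64(252.24645856848522), np.float64(113.71795667759453))
[([240, 101, 26, 27, 540], [252.3, 114.4])]
```

Emit:
move_arm(
  plan=[0,0,-1,0,0,0,0,0,-2,0,0,0,0,0,-2.8,0,0,0,0,0,-3.2,0,0,0,0,0,-3.33,0,0,0,0,0,-3.33,0,0,0],
)

```text
time_s: 16.23
eef_pos: [0.5812, 0.079, 0.0868]
eef_rot: [0.001, 0.173, 0.985, 0.0]
wrist_force: [0.4, -0.1, -0.0]
opening: 0.938
grasp_force: 0.0
```

Emit:
move_arm(
  plan=[0,0,0,0,0,0,0,0,0,0,0,0,0,0,0,0,0,0,0,0,0,0,0,0,0,0,0,0,0,0],
  grip=20,
)

```text
time_s: 16.85
eef_pos: [0.5812, 0.0787, 0.0868]
eef_rot: [0.001, 0.174, 0.985, -0.0]
wrist_force: [-2.1, -1.4, 7.1]
opening: 0.389
grasp_force: 63.4
```

Emit:
move_arm(
  plan=[0,0,0.15,0,0,0,0,0,0.4,0,0,0,0,0,0.8,0,0,0,0,0,1.3,0,0,0,-0.1,0.6,1.3,0,0,0,-0.4,1.5,1.3,0,0,0,-0.8,2.5,1.3,0,0,0,-1.2,3.7,1.3,0,0,0,-1.2,3.7,1.3,0,0,0],
)

```text
time_s: 17.98
eef_pos: [0.5184, 0.2678, 0.1512]
eef_rot: [-0.0, 0.171, 0.985, 0.0]
wrist_force: [0.9, -0.1, -2.2]
opening: 0.389
grasp_force: 62.3
```

```bash
python3 - <<'E'
from h import *
w=pickle.load(open('pics/w1.pkl','rb'))
j=np.array([.5808,.0789]);x=np.array([np.cos(-.305),np.sin(-.305)]);y=np.array([-x[1],x[0]])
for n,pts,z in (('meter',((103,174),(135,182),(78,240),(108,257)),.044),('spool',((190,245),(229,245),(209,225),(209,266)),.034),('cutters',((124,75),(206,58),(200,36)),.01)):
    for p in pts:
        q=onz(w,*p,z,True)[:2]; print(n,q.round(3),'jack frame',((q-j)@x).round(3),((q-j)@y).round(3))
snap('wrist','w6');s=snap('scene','s6');o=ctrl.get_obs();print(o['time_s'],o['eef_pos'],o['opening'],o['wrist_force'],o['q'])
w6=pickle.load(open('pics/w6.pkl','rb'));m=np.zeros((480,800,3),np.uint8)
m[:480,:400]=cv2.resize(w6['pixels'][:,96:416,::-1],(400,480))
u,v=map(int,proj(s,(.58,.08,.09)));m[:400,400:]=cv2.resize(s['pixels'][v-40:v+60,max(u-50,0):u+50,::-1],(400,400));cv2.imwrite('pics/m6.png',m)
E
```

```text
meter [ 0.597 -0.015] jack frame 0.043 -0.085
meter [0.596 0.04 ] jack frame 0.026 -0.033
meter [ 0.724 -0.054] jack frame 0.176 -0.084
meter [0.737 0.006] jack frame 0.171 -0.023
spool [0.677 0.139] jack frame 0.074 0.086
spool [0.661 0.198] jack frame 0.041 0.137
spool [0.636 0.161] jack frame 0.028 0.095
spool [0.706 0.175] jack frame 0.091 0.129
cutters [ 0.447 -0.024] jack frame -0.097 -0.139
cutters [0.399 0.096] jack frame -0.179 -0.038
cutters [0.368 0.079] jack frame -0.203 -0.064
18.075 [0.52021023 0.26442201 0.15112295] 0.38903157689066564 [ 0.00492825  0.5373894  -2.33632807] [ 2.67244845e-01  2.81856862e-01  1.65564663e+00 -4.66845289e-04
  1.20392197e+00 -9.56761466e-01]
```

Emit:
move_arm(
  plan=[0,0,-0.8,0,0,0,0,0,-1.6,0,0,0,0,0,-2.3,0,0,0,0,0,-2.6,0,0,0,0,0,-2.76,0,0,0,0,0,-2.76,0,0,0],
)

```text
time_s: 18.82
eef_pos: [0.5213, 0.2636, 0.0134]
eef_rot: [0.0, 0.174, 0.985, 0.0]
wrist_force: [0.4, -0.7, -1.8]
opening: 0.389
grasp_force: 62.3
```

Emit:
move_arm(
  plan=[0,0,-0.02,0,0,0,0,0,-0.04,0,0,0,0,0,-0.04,0,0,0],
)

```text
time_s: 19.2
eef_pos: [0.5208, 0.264, 0.0113]
eef_rot: [0.0, 0.173, 0.985, 0.0]
wrist_force: [0.2, 0.3, -1.8]
opening: 0.391
grasp_force: 62.3
```

Emit:
move_arm(
  plan=[0,0,0,0,0,0,0,0,0,0,0,0,0,0,0,0,0,0,0,0,0,0,0,0,0,0,0,0,0,0,0,0,1,0,0,0,0,0,2,0,0,0,0,0,3.2,0,0,0,0,0,4.4,0,0,0],
  grip=80,
)

```text
time_s: 20.32
eef_pos: [0.5202, 0.2638, 0.2326]
eef_rot: [-0.0, 0.174, 0.985, -0.0]
wrist_force: [1.0, -0.8, -0.3]
opening: 0.939
grasp_force: 0.0
```

Emit:
move_arm(
  plan=[0,-0.6,0.3,0,0,0.05,0,-1.5,0.3,0,0,0.1,-0.02,-2.5,0.3,0,0,0.15,-0.05,-3.6,0.3,0,0,0.2,-0.08,-4.7,0.3,0,0,0.25,-0.1,-5.8,0.3,0,0,0.31,-0.12,-6.9,0.3,0,0,0.31,-0.16,-7.8,0.3,0,0,0.31,-0.16,-8.38,0.3,0,0,0.31,-0.16,-8.38,0.3,0,0,0.31],
)

```text
time_s: 21.58
eef_pos: [0.5123, -0.157, 0.2456]
eef_rot: [-0.0, 0.021, 1.0, -0.0]
wrist_force: [-0.6, 0.5, 0.0]
opening: 0.938
grasp_force: 0.0
```

```bash
python3 - <<'E'
from h import *
w=snap('wrist','w7');s=snap('scene','s7')
o=ctrl.get_obs();print(o['time_s'],o['eef_pos'],o['eef_rot'],o['q'][5])
a=w['pixels'][:,:,::-1].copy();hsv=cv2.cvtColor(a,cv2.COLOR_BGR2HSV)
red=cv2.inRange(hsv,(0,150,60),(8,255,255))|cv2.inRange(hsv,(172,150,60),(180,255,255))
u,v=map(int,proj(w,(.512,-.155,.062),True));k=np.zeros_like(red);k[max(v-60,0):v+60,max(u-60,0):u+60]=1
n,l,st,ce=cv2.connectedComponentsWithStats(red*k)
i=1+np.argmax(st[1:,4]);print(u,v,st[i],ce[i])
val=hsv[:,:,2][l==i];print(np.percentile(val,[5,25,50,75,95]))
for th in (0,100,130):
    vs,us=np.nonzero((l==i)&(hsv[:,:,2]>th))
    P=np.array([onz(w,x,y,.062,True)[:2] for x,y in zip(us,vs)])*1000
    if len(P)>20: print(th,len(P),cv2.minAreaRect(P.astype(np.float32)))
print('tip pred',proj(w,(.612,-.155,.03),True))
uj,vj=map(int,proj(w,(.5808,.0789,.08),True));print(uj,vj)
x0=max(u-70,0);y0=max(v-60,0)
m=np.zeros((600,800,3),np.uint8)
m[:400,:400]=cv2.resize(a[y0:y0+133,x0:x0+133],(400,400),interpolation=2)
x1=min(max(uj-40,0),512-80);y1=min(max(vj-40,0),384-80);print(x0,y0,x1,y1)
m[:400,400:]=cv2.resize(a[y1:y1+80,x1:x1+80],(400,400),interpolation=2)
us,vs=map(int,proj(s,(.5808,.0789,.08)));m[400:,:267]=cv2.resize(s['pixels'][vs-30:vs+30,us-40:us+40,::-1],(267,200))
us,vs=map(int,proj(s,(.52,.264,.04)));m[400:,267:534]=cv2.resize(s['pixels'][vs-38:vs+37,us-50:us+50,::-1],(267,200))
cv2.imwrite('pics/m7.png',m)
E
```

```text
21.675 [ 0.5123555  -0.15475225  0.2455993 ] [-1.80497550e-04  1.97079891e-02  9.99805702e-01  3.47933372e-04] -2.0469784822331896
253 171 [245 150  19  40 656] [254.02439024 170.37195122]
[ 66.75 133.75 164.   168.   177.  ]
0 656 ((510.306884765625, -154.81480407714844), (20.352706909179688, 44.96498489379883), 87.18183898925781)
100 558 ((513.677001953125, -154.97828674316406), (20.349281311035156, 38.214454650878906), 87.166748046875)
130 502 ((513.6927490234375, -154.9862518310547), (18.280424118041992, 35.87618637084961), 87.5593490600586)
tip pred (np.float64(256.8539797626805), np.float64(239.69915631264607))
436 221
183 111 396 181
```

View pics/m7.png

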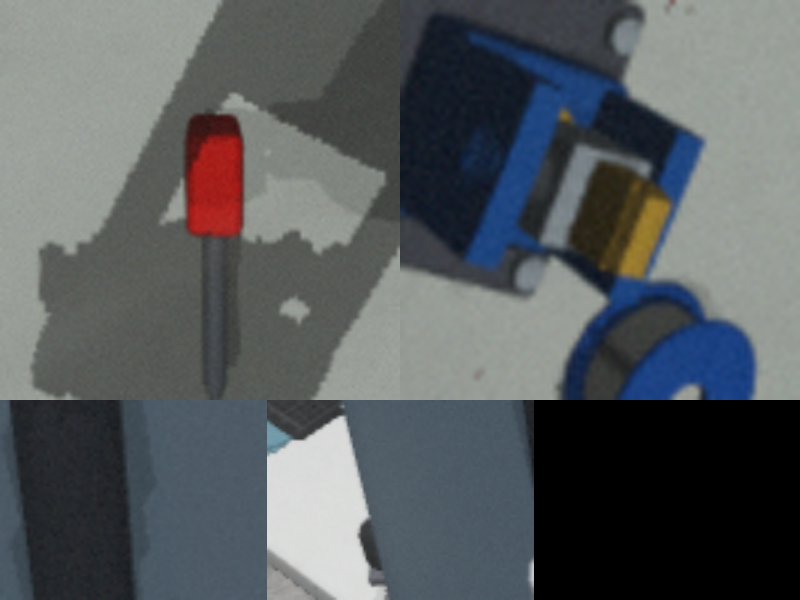

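The pin's grip is centred at (254,170) in the wrist frame, with its shaft straight along the tool's x axis, so it is already lined up. The right crop shows the bare tang and eye parallel to the cheeks. Descending on the pin.

Emit:
move_arm(
  plan=[0.02,0,-1,0,0,0,0.02,0,-2,0,0,0,0.02,0,-3,0,0,0,0.02,0,-3.8,0,0,0,0.02,0,-4.25,0,0,0,0.02,0,-4.37,0,0,0,0.02,0,-4.37,0,0,0],
)

```text
time_s: 22.55
eef_pos: [0.5139, -0.1544, 0.0277]
eef_rot: [0.0, 0.019, 1.0, 0.0]
wrist_force: [0.3, 0.0, 0.3]
opening: 0.936
grasp_force: 0.0
```

Emit:
move_arm(
  plan=[0,0,0,0,0,0,0,0,0,0,0,0,0,0,0,0,0,0,0,0,0,0,0,0,0,0,0,0,0,0,0,0,0,0,0,0],
  grip=10,
)

```text
time_s: 23.3
eef_pos: [0.514, -0.1554, 0.0279]
eef_rot: [0.0, 0.019, 1.0, -0.0]
wrist_force: [-1.7, -0.1, 6.1]
opening: 0.246
grasp_force: 59.2
```

Emit:
move_arm(
  plan=[0,0,0.9,0,0,0,0,0,2,0,0,0.1,0.06,0.25,2,0,0,0.28,0.12,0.5,2,0,0,0.46,0.18,0.75,2,0,0,0.64,0.24,1,2,0,0,0.82,0.3,1.25,2,0,0,1.0,0.36,1.5,2,0,0,1.16,0.44,1.85,2,0,0,1.307,0.44,1.85,2,0,0,1.307],
)

```text
time_s: 24.55
eef_pos: [0.5386, -0.0499, 0.1264]
eef_rot: [-0.007, -0.586, 0.81, -0.005]
wrist_force: [-0.1, -0.4, -1.6]
opening: 0.249
grasp_force: 59.0
```

```bash
python3 - <<'E'
from h import *
w=snap('wrist','w8');d=snap('side','d8')
o=ctrl.get_obs();print(o['time_s'],o['eef_pos'],o['eef_rot'],o['wrist_force'],o['q'])
n=o['eef_rot'][1:3];print('tool y ang',np.degrees(np.arctan2(2*n[1]**2-1,2*n[0]*n[1])))
c=np.array([.5806,.0788]);y=np.array([np.cos(np.radians(72.6)),np.sin(np.radians(72.6))])
t=o['eef_pos'][:2];print('along',(t-c)@y,'across',(t-c)@[y[1],-y[0]])
for p in ([*t,o['eef_pos'][2]+.035],[*(t+y*.102),o['eef_pos'][2]+.002],[*(t+y*.02),o['eef_pos'][2]+.002]):
    print(proj(w,p,True),proj(d,p))
g=cv2.cvtColor(w['pixels'],cv2.COLOR_RGB2GRAY)
# tip + shaft centre columns from side camera: red grip and shaft
a=d['pixels'][:,:,::-1];hsv=cv2.cvtColor(a,cv2.COLOR_BGR2HSV)
E
```

```text
24.65 [ 0.53851463 -0.05153876  0.12655542] [-0.00745265 -0.58558829  0.81055801 -0.00515009] [ 0.34935422 -0.45793519 -0.836639  ] [-0.30400617  0.228412    1.77845914 -0.01996895  1.13545841 -3.11764486]
tool y ang 161.69698357461724
along -0.1369597422378521 across -0.0011829547678597375
(np.float64(253.94189966812573), np.float64(278.7037275463213)) (np.float64(258.14628419432336), np.float64(141.66632263114707))
(np.float64(255.34819405800704), np.float64(372.78262334403985)) (np.float64(254.56015850363212), np.float64(175.0038571787474))
(np.float64(254.02553691606394), np.float64(277.96416681606365)) (np.float64(257.5838271239513), np.float64(155.81900036087012))
```

The wrist joint is at its limit, −3.117. I'll back off the yaw by about 2° for the approach and restore it on the way in, since q1's travel frees the joint as the pin advances.

Emit:
move_arm(
  plan=[0,0,0,0,0,-0.04,0,0,0,0,0,-0.04,0,0,0,0,0,-0.04],
)

```text
time_s: 25.02
eef_pos: [0.5388, -0.0523, 0.1269]
eef_rot: [-0.007, -0.569, 0.822, -0.005]
wrist_force: [-0.2, -0.6, -1.3]
opening: 0.249
grasp_force: 59.0
```

```bash
cat > st.py <<'E'
from h import *
w=snap('wrist','w9')
o=ctrl.get_obs();print(o['time_s'],o['eef_pos'],o['eef_rot'],o['wrist_force'],o['q'][[0,5]])
n=o['eef_rot'][1:3];a=np.degrees(np.arctan2(2*n[1]**2-1,2*n[0]*n[1]))-90;print('pin yaw',a)
c=np.array([.5806,.0788]);y=np.array([np.cos(np.radians(72.6)),np.sin(np.radians(72.6))])
t=o['eef_pos'][:2];tip=t+.102*np.array([np.cos(np.radians(a)),np.sin(np.radians(a))])
for k,p in (('tcp',t),('tip',tip)): print(k,'along',(p-c)@y,'across',(p-c)@[y[1],-y[0]])
E
python3 st.py; python3 - <<'E'
from h import *
# pin height/pos check with side camera: red grip in side view
d=snap('side','d9');o=ctrl.get_obs();hsv=cv2.cvtColor(d['pixels'],cv2.COLOR_RGB2HSV)
red=cv2.inRange(hsv,(0,140,60),(8,255,255))|cv2.inRange(hsv,(172,140,60),(180,255,255))
u,v=map(int,proj(d,[*o['eef_pos'][:2],o['eef_pos'][2]+.003]));print('pred grip ctr',u,v)
k=np.zeros_like(red);k[v-25:v+25,u-25:u+25]=1
n,l,s,c=cv2.connectedComponentsWithStats(red*k);print([(s[i].tolist(),c[i].round(1).tolist()) for i in range(1,n) if s[i,4]>20])
E
```

```text
25.075 [ 0.53879199 -0.05215201  0.12695868] [-0.00725203 -0.56900392  0.8222858  -0.00529267] [-0.25666542 -0.51027198 -0.49145507] [-0.30504933 -3.07815404]
pin yaw 69.36910827041825
tcp along -0.13746199212498714 across -0.0007348916635411756
tip along -0.035624118859992705 across 0.005013809830094844
pred grip ctr 258 150
[]
```

Emit:
move_arm(
  plan=[-0.08,-0.06,0,0.017,-0.006,0.02,-0.08,-0.06,0,0.017,-0.006,0.02,-0.08,-0.06,0,0.017,-0.006,0.02],
)

```text
time_s: 25.5
eef_pos: [0.5355, -0.0535, 0.1271]
eef_rot: [-0.001, -0.577, 0.817, -0.001]
wrist_force: [-0.7, -0.6, -0.7]
opening: 0.248
grasp_force: 59.0
```

```bash
python3 st.py
```

```text
25.55 [ 0.53547458 -0.05339606  0.12707357] [-7.30031420e-04 -5.76638553e-01  8.16998583e-01 -8.72858817e-04] [-0.22035472  0.20728521 -0.27843946] [-0.31873854 -3.11771831]
pin yaw 70.42904621172289
tcp along -0.13964114819498627 across -0.003528478422809932
tip along -0.037714358819215955 across 0.000335406610075671
```

Emit:
move_arm(
  plan=[0,0,-0.5,0,0,0,0,0,-1,0,0,0,0,0,-1.25,0,0,0,0,0,-1.34,0,0,0,0,0,-1.34,0,0,0],
)

```text
time_s: 26.18
eef_pos: [0.5357, -0.0534, 0.0603]
eef_rot: [-0.001, -0.577, 0.817, -0.001]
wrist_force: [0.0, 0.2, -1.1]
opening: 0.255
grasp_force: 59.0
```

```bash
python3 st.py
```

```text
26.225 [ 0.53595387 -0.05353576  0.06071686] [-3.70531358e-04 -5.76493329e-01  8.17100852e-01 -1.22588885e-03] [ 0.36731789 -1.58574784 -1.29411069] [-0.31880069 -3.11713939]
pin yaw 70.40871110112042
tcp along -0.13963113479997422 across -0.0030293467124647556
tip along -0.037705723193089735 across 0.0008707133854280868
```

Emit:
move_arm(
  plan=[0.02,0.1,0,0,0,0,0.07,0.19,0,0,0,0.01,0.115,0.28,0,0,0,0.02,0.115,0.28,0,0,0,0.02],
)

```text
time_s: 26.72
eef_pos: [0.5413, -0.0389, 0.0601]
eef_rot: [-0.001, -0.585, 0.811, -0.001]
wrist_force: [0.7, -0.3, -1.2]
opening: 0.248
grasp_force: 59.0
```

```bash
python3 st.py
```

```text
26.775 [ 0.5412026  -0.03911679  0.06003458] [-6.98501922e-04 -5.84852170e-01  8.11139204e-01 -8.01726836e-04] [ 1.15714424 -0.4166416  -1.25712726] [-0.28973643 -3.10859663]
pin yaw 71.58520259641224
tcp along -0.1243023846029165 across -0.0023326583903238883
tip along -0.02231838284458278 across -0.0005261741373660208
```

Emit:
move_arm(
  plan=[0.04,0.092,0,0,0,0.004,0.08,0.185,0,0,0,0.009,0.12,0.277,0,0,0,0.014,0.158,0.37,0,0,0,0.018,0.158,0.37,0,0,0,0.018],
)

```text
time_s: 27.4
eef_pos: [0.5491, -0.0205, 0.06]
eef_rot: [-0.001, -0.592, 0.806, -0.001]
wrist_force: [0.0, 0.9, -0.7]
opening: 0.247
grasp_force: 59.0
```

```bash
python3 st.py
```

```text
27.45 [ 0.54904056 -0.02068051  0.06001244] [-7.21060775e-04 -5.92061365e-01  8.05892172e-01 -7.92729340e-04] [-0.07898365 -0.24555818 -1.16615002] [-0.252471   -3.08915655]
pin yaw 72.60696261389336
tcp along -0.10436587286272024 across -0.00036656180656821836
tip along -0.0023658736158495416 across -0.0003789569013101274
```

Emit:
move_arm(
  plan=[0.06,0.19,0,0,0,0,0.12,0.38,0,0,0,0,0.18,0.57,0,0,0,0,0.24,0.76,0,0,0,0,0.24,0.76,0,0,0,0],
)

```text
time_s: 28.08
eef_pos: [0.5612, 0.018, 0.06]
eef_rot: [-0.001, -0.592, 0.806, -0.001]
wrist_force: [0.8, 0.5, -1.7]
opening: 0.245
grasp_force: 59.0
```

```bash
python3 st.py
```

```text
28.125 [0.56105059 0.01755232 0.05995552] [-7.61596018e-04 -5.92269140e-01  8.05739445e-01 -7.94931471e-04] [-0.30167015 -0.69465659 -1.65224537] [-0.17888015 -3.01605809]
pin yaw 72.63651561823266
tcp along -0.06429107889980869 across -0.0003392824193023305
tip along 0.03770890038532127 across -0.0004042888270909275
```

Emit:
move_arm(
  plan=[0.03,0.1,0,0,0,0,0.06,0.19,0,0,0,0,0.068,0.215,0,0,0,0,0.074,0.235,0,0,0,0,0.074,0.235,0,0,0,0],
)

```text
time_s: 28.75
eef_pos: [0.5647, 0.0288, 0.06]
eef_rot: [-0.001, -0.592, 0.806, -0.001]
wrist_force: [0.5, -0.2, -1.3]
opening: 0.246
grasp_force: 59.0
```

Emit:
move_arm(
  plan=[0.006,0.019,0,0,0,0,0.012,0.038,0,0,0,0,0.012,0.038,0,0,0,0],
)

```text
time_s: 29.12
eef_pos: [0.5653, 0.0307, 0.06]
eef_rot: [-0.001, -0.592, 0.806, -0.001]
wrist_force: [0.4, -0.4, -1.3]
opening: 0.253
grasp_force: 59.0
```

Emit:
move_arm(
  plan=[0.006,0.019,0,0,0,0,0.012,0.038,0,0,0,0,0.018,0.057,0,0,0,0,0.018,0.057,0,0,0,0],
)

```text
time_s: 29.62
eef_pos: [0.5653, 0.0308, 0.0601]
eef_rot: [-0.003, -0.592, 0.806, -0.002]
wrist_force: [-5.4, -13.4, 2.4]
opening: 0.247
grasp_force: 59.5
```

The grip has met the cheek: the motion stopped with 14 N against it. Relieve, open and withdraw upward.

Emit:
move_arm(
  plan=[-0.015,-0.05,0,0,0,0,-0.015,-0.05,0,0,0,0],
)

```text
time_s: 29.88
eef_pos: [0.5654, 0.0307, 0.06]
eef_rot: [-0.001, -0.592, 0.806, -0.001]
wrist_force: [-1.5, -3.8, 0.3]
opening: 0.251
grasp_force: 59.1
```

Emit:
move_arm(
  plan=[0,0,0,0,0,0,0,0,0,0,0,0,0,0,0,0,0,0,0,0,0,0,0,0,0,0,0.5,0,0,0,0,0,1.2,0,0,0,0,0,2.2,0,0,0,-0.8,-0.8,3.2,0,0,0,-1.6,-1.6,3.4,0,0,0,-1.6,-1.6,3.4,0,0,0],
  grip=50,
)

```text
time_s: 31.12
eef_pos: [0.4889, -0.0371, 0.2315]
eef_rot: [-0.006, -0.583, 0.812, -0.007]
wrist_force: [0.1, -0.7, 0.2]
opening: 0.586
grasp_force: 0.0
```

```bash
python3 - <<'E'
from h import *
w=snap('wrist','w10');s=snap('scene','s10');d=snap('side','d10');o=ctrl.get_obs();print(o['time_s'],o['eef_pos'],o['wrist_force'],o['grasp_force'])
for c,f,n in ((w,True,'w'),(s,False,'s'),(d,False,'d')):
    hsv=cv2.cvtColor(c['pixels'],cv2.COLOR_RGB2HSV)
    red=cv2.inRange(hsv,(0,140,60),(8,255,255))|cv2.inRange(hsv,(172,140,60),(180,255,255))
    u,v=map(int,proj(c,(.5655,.031,.094),f));k=np.zeros_like(red);k[max(v-60,0):v+60,max(u-60,0):u+60]=1
    m,l,st,ce=cv2.connectedComponentsWithStats(red*k)
    for i in range(1,m):
        if st[i,4]>25:
            print(n,(u,v),st[i],ce[i])
            vs,us=np.nonzero((l==i)&(hsv[:,:,2]>130))
            if n=='w' and len(us)>20:
                P=np.array([onz(c,x,y,.092,f)[:2] for x,y in zip(us,vs)])*1000;print(cv2.minAreaRect(P.astype(np.float32)))
    # crank darkness vs desk
    print(n,'crank block px',proj(c,(.5208,.264,.05),f))
# spindle brass in wrist
E
```

```text
31.275 [ 0.4898393  -0.03545899  0.22959647] [ 0.09250534  0.16612371 -0.09845753] 0.0
w (207, 265) [204 240  16  33 421] [210.85985748 256.80047506]
((562.4874877929688, 32.1686897277832), (18.930078506469727, 13.918925285339355), 73.02757263183594)
w crank block px (np.float64(295.67987664999157), np.float64(362.748901540161))
s crank block px (np.float64(145.556842014564), np.float64(241.80060321249113))
d (254, 181) [253 180   7   8  43] [256.13953488 183.6744186 ]
d crank block px (np.float64(294.12921875610255), np.float64(256.42241614607883))
```

```bash
python3 - <<'E'
from h import *
d=pickle.load(open('pics/d10.pkl','rb'))
g=cv2.cvtColor(d['pixels'],cv2.COLOR_RGB2GRAY)
a=np.radians(160);k=np.array([.5208+.065*np.cos(a),.264+.065*np.sin(a)])
t,b=proj(d,(*k,.088)),proj(d,(*k,.052));print('pred knob top,base',np.round(t),np.round(b))
u,v=map(int,t);m=(g<45).astype(np.uint8);q=np.zeros_like(m);q[v-20:v+35,u-25:u+25]=1
n,l,s,c=cv2.connectedComponentsWithStats(m*q);print([(s[i].tolist(),c[i].round(1).tolist()) for i in range(1,n) if s[i,4]>20])
p=[proj(d,(.5208+.037*np.cos(a+np.pi),.264+.037*np.sin(a+np.pi),z)) for z in (.052,)];print('cw',p,[int(g[int(y),int(x)]) for x,y in p])
E
```

```text
pred knob top,base [324. 249.] [322. 259.]
[]
cw [(np.float64(278.3669830737079), np.float64(254.2180835148675))] [102]
```

```bash
python3 - <<'E'
from h import *
d=pickle.load(open('pics/d10.pkl','rb'));g=cv2.cvtColor(d['pixels'],cv2.COLOR_RGB2GRAY)
print(g[238:276:2,268:340:3])
E
```

```text
[[174 175 168 174 174 174 174 174 172 173 174 174 174 165 172 172 167 166
  166 166 160 162 160 160]
 [175 173 175 174 175 158 174 172 173 174 174 175 175 175 176 174 175 175
  175 174 171 172 171 167]
 [174 174 175 174 175 170 174 173 173 173 175 174 175 175 176 175 175 175
  174 176 175 174 174 172]
 [175 174 175 175 174 175 175 173 173 174 174 175 175 175 171 172 175 175
  175 175 176 175 173 173]
 [175 177 175 175 174 174 174 174 173 173 175 176 176 175 173 174 175 174
  163 160 173 175 172 173]
 [176 175 174 175 175 174 174 174 173 173 174 173 175 175 175 175 176 169
  102  91 155 175 174 172]
 [176 176 175 171 173 175 175 175 175 174 175 174 174 176 176 175 175 146
   67  64 116 173 174 173]
 [177 175 171 136 137 166 159 163 169 172 174 169 170 174 175 175 175 125
   65  64 100 172 172 173]
 [177 176 152 105 103 120 112 120 126 135 144 155 160 165 170 172 173 119
   61  60 111 173 174 173]
 [177 176 130 103 104 101 107 106 106 106 106 108 111 121 130 135 144  98
   60  60 120 173 173 174]
 [176 174 122  94  97  90 104 104 106 105 106 104 104 106 105 105  96  68
   60  60 123 172 174 174]
 [175 175 118  76  80  80  84  84  91  93  97  99 101 102 103 103  91  68
   61  61 124 173 174 174]
 [176 174 131  73  74 102  97  87  88  85  81  79  91  96  94  94  94  74
   68  74 126 173 174 175]
 [175 173 146  85  87 112  93  96  97  99  98  94 140 153 141 132 120 105
   84  87 127 174 174 175]
 [174 151 126 112 111 111  73  77  78  81  83  88 151 175 175 174 170 164
  147 147 163 175 174 174]
 [175 138 119 107 104 103  75  72  73  73  73  71 138 166 169 172 171 173
  174 173 173 175 175 172]
 [175 136 117 106 105  97  74  74  73  73  75  73 106 130 135 138 137 153
  162 174 175 175 174 152]
 [176 168 144 127 123  95  74  74  72  71  74  71 102 111 107 115 116 118
  123 172 174 175 162 113]
 [176 175 173 160 150 115  85  82  75  76  74  76 107 112 107 103 104 105
  116 162 170 168 125 100]]
```

The crank stands upright where I put it, with the knob at (323,250–262) as predicted. The pin is home and the hand is clear.

```bash
python3 -c "
from bench import ctrl
print(ctrl.hand_in())"
```

```text
the job is handed in; nothing more can be done
None
```

The job is handed in after about 31 s of robot time, though the hand-in returned no verdict: by my measurements the spindle is wound to the lock position, the crank stands upright on the desk, the lock pin is fully home, and I saw no contact with the other things, though I did not re-measure their positions.

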